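# Turn the drilled rail hole-up and open the safety-capped glue bottle

## Robot

A 6-joint arm with a two-finger parallel gripper is mounted at the origin on the work surface. World frame = base frame: x ahead of the robot, y to its left, z up, the work surface at z = 0. Lengths are in mm, angles in rad, forces in N, time in s.
With the tool pointing down it reaches from about 350 to 775 mm from the base axis. Payload 7.3 kg.
Tool frame: the origin (TCP) lies on the mounting face of the last link; the fingertips stand 178 mm ahead of it and the grasp point (between the pads) lies 159 mm ahead of it; z points along the fingers, y is the line along which they close (so a half turn about z gives the same grasp; the last joint's range is limited). The gripper opens to 92 mm and grips with 3 to 60 N. Pads are 19 mm wide; open, the fingers measure 130 mm over their backs; the gripper's body (75 mm by 190 mm) begins 47 mm behind the grasp point.
Start: joints at [0.969, 0.342, 1.524, -0, 1.275, -0.146], TCP at [231.075, 471.415, 404.741] pointing down, gripper open.
Joint ranges: [-2.53, 2.53], [-0.77, 2.02], [0.04, 2.7], [-1, 4.14], [0.28, 2.66], [-3.11, 3.11]. Speed limits (rad/s): [2.57, 2.57, 3.14, 3.14, 3.14, 3.14].

## Interface

Orientations are given as [roll, pitch, yaw] about the fixed x, y, z axes, in that order (R = Rz(yaw) Ry(pitch) Rx(roll)).
In Python, from plant import bot, vision gives the robot as it stands. The module is installed in compiled form; this text tells all that it offers.
- The arm moves only by the tool jog_arm, called after "Emit:" as a command line: name --argument value ..., lists and objects as JSON in quotes. Schema: {"type":"object","properties":{"increments":{"type":"object","properties":{"segments":{"type":"array","items":{"type":"array","items":{"type":"number"},"minItems":5,"maxItems":5},"minItems":1,"maxItems":5}},"additionalProperties":false,"required":["segments"]},"only":{"type":"string"},"quiet":{"type":"boolean"},"lines":{"type":"string"}},"required":["increments"],"additionalProperties":false}. increments is an object whose key "segments" holds a list of rows, 1 to 5 of them, each of 5 numbers: the finger opening in mm, then dx, dy, dz in parts of the range, where 1.0 means 800 mm, then a turn about the tool's z in shares of pi/2 rad (1.0 is pi/2 rad); each row is the pose to reach, as a shift and turn from the pose commanded when the call began, along the tool's axes at that moment; what a row does not reach only later rows make up. A row lasts 1/8 s, in which the tool goes at most 62.5 mm and 0.188 rad, less where a joint would pass 70% of its speed; a pose out of reach is approached as far as the arm can. The fingers move at their own pace and stop on an object; the grip force is fixed at half the most. Time passes only in rows, so rows that do not move let the fingers close. The tool returns the time, the measured TCP pose, the force, the opening and the grip force at its end. only (a regular expression) keeps the lines of the reply that match it, lines (a string "A,B") keeps lines A to B, and quiet returns only ok. A shift or turn number past 1, either way, is cut back to 1. Input that does not fit is refused with a message, and nothing moves.
- bot.get_obs(): the state, without advancing time (a new reading comes with each control period).
- vision.capture(name): name is "side" or "top" or "wrist"; returns a dict with "color" (400x640x3 uint8, red, green, blue), "K" (3x3 intrinsics, pixels), "R" (3x3) and "t" (3): a world point X has camera coordinates R X + t. Camera axes: x right, y down, z forward; pixel columns grow to the right and rows downward; lengths in mm; the calibration is good to about 2 mm. A picture is of the moment at which its call begins. There is no depth.
- bot.close_job(): hands the job in; it is judged then, once.
The state is a dict: "time": time; "joint_positions": joint angles; "dq": joint speeds; "tau": joint torques, N m; "tool_pos": TCP position; "tcp_rot": TCP orientation; "contact_force": force on the tool from outside, world axes, zero at the start; "moment": the same for the moment, N m; "grip_width": finger opening in mm; "finger_force": force on a finger pad.
Only numpy, scipy, OpenCV 4.12 (cv2) and the standard library are available. Lean on these libraries where they do the work, as an engineer would, in place of code of your own. Each camera call takes 0.05 s, during which the arm holds its last target. There are 200 camera calls.

## Task

Get ready to glue the round wooden rail: roll it over on the bench, without lifting it, until its drilled hole faces straight up and it lies still, then press the glue bottle's red safety cap down, twist it anticlockwise to free it and lift it off. Finish while still holding the cap in the gripper, level and straight above the open bottle, about 5 to 10 cm clear of the nozzle, with the rail still lying hole-up. Leave the other things on the bench alone.

Things in the scene. Friction and masses are not known exactly. Their poses are not given: they have to be found in the camera images.
- rail: loose round brown rail lying on the bench: cylinder 40 mm in diameter, 110 mm long, with a 24 mm thick, 20 mm long tenon on each end (150 mm in all), 120 g. Origin at its centre, 20 mm above the bench. x runs along it; z points from its axis out through the drilled hole. Pressed from above it rolls without slipping: a fingertip on top travels twice as far as the rail. It stops soon when let go
- rail_hole (a point): middle of the hole's mouth: a dark 14 mm disc with a pale rim at mid-length on the rail's surface, 20 mm from its axis (the hole is only shown, the surface is solid). Short white lines on both end faces mark the same side. It starts about 77 degrees away from straight up, to either side
- bottle: white plastic glue bottle, 68 mm wide, ochre band, screwed fast in a wooden block 100 x 100 x 35 mm fixed to the bench. Origin at the centre of the block's underside, z up. Its shoulder narrows to the neck at 96 mm; the neck, 25 mm thick, ends at 129 mm. White mark on the block (its +x): where the cap's stripe stands when locked; green mark, 63 degrees anticlockwise: when free
- cap: loose red ribbed push-and-turn cap on the bottle, 52 mm in diameter, 32 mm tall, 30 g. Origin at the centre of its lower rim, 115 mm above the bench when locked; z up; x along the white stripe on its top, which starts over the bottle's +x. Locked, it can neither turn nor lift. It has 2 mm of sideways play. The nozzle stands 22 mm up inside it, so it must rise 22 mm to clear it
- cap_grip (a point): on the cap's axis, 16 mm above its lower rim, half-way up the cap: grip it squarely here (it can tip on the neck if pinched high up). Kept pushed down 5.5 mm or more (6 to 7 is good), the cap turns anticlockwise seen from above; turned 50 degrees it is free to lift; it meets a stop at about 77 degrees (60 to 65 is good)
- nozzle (a joint): how far the cap has been pushed down, in m: 0 when up, at most 0.008 under the cap. The orange nozzle, 14 mm thick, stands up out of the neck on the bottle's axis, inside the cap; its tip is 137 mm above the bench when up. Its spring resists with 5 N to begin with and 0.7 N more per mm, then the cap stops dead on the neck (at 8 mm, 11 N)
- pencil: bystander: flat red carpenter's pencil, 160 mm long, 8 mm thick, lying. Origin on the bench under it
- square: bystander: try square lying flat, dark wood stock 110 mm, steel blade 170 mm. Origin on the bench under it
- mallet: bystander: wooden mallet lying on its side. Origin on the bench under it
- brush: bystander: wooden-handled brush lying. Origin on the bench under it
- tape: bystander: yellow tape measure, 70 x 35 x 65 mm, standing. Origin on the bench under it
- screw_jar: bystander: clear jar of screws with a steel lid, 68 mm wide, 85 mm tall. Origin on the bench under it
- offcut: bystander: dark wood offcut 90 x 60 x 35 mm. Origin on the bench under it

How it is judged:
By the outcome, as a careful person would: the job done as asked, in the order asked, and still so for the second after the job is handed in, while the arm keeps its last pose, push and grip.
It also fails if it takes over 56 s, if anything falls off the work surface, if the arm or the gripper's body presses on something with over 40 N, if the wrist force passes 120 N, or if a joint passes its speed limit or range.

## Working session

There is one attempt and no reset: what is moved stays moved. The work goes in short steps, Python scripts to look and compute and a tool call to move; the robot and the scene stay as the last step left them, time stands still between calls to the robot, and variables do not carry over. Pictures are saved under pics/ and viewed, at most 10 in all, crops included, and the job is handed in when it is done.

```bash
mkdir -p pics; cat > h.py <<'E'
import numpy as np, cv2
from plant import bot, vision
def cap(n,f=None):
    c=vision.capture(n)
    if f: cv2.imwrite(f,c['color'][:,:,::-1])
    return c
def ray(c,u,v):
    R=np.array(c['R']);t=np.array(c['t']);K=np.array(c['K'])
    return -R.T@t, R.T@np.linalg.inv(K)@np.array([u,v,1.])
def onz(c,u,v,z):
    o,d=ray(c,u,v); return o+d*(z-o[2])/d[2]
def proj(c,X):
    p=np.array(c['K'])@(np.array(c['R'])@np.array(X,float)+np.array(c['t'])); return p[:2]/p[2]
E
python3 - <<'E'
from h import *
a=cap('top','pics/top.png');b=cap('side','pics/side.png')
for c in(a,b): print(np.round(ray(c,320,200)[0]),np.round(ray(c,320,200)[1],2),c['K'][0][0])
o=bot.get_obs();print({k:np.round(v,3).tolist() for k,v in o.items()})
E
```

```text
[ 458.   19. 1555.] [ 0.08 -0.01 -1.  ] 424.3315012800507
[ 368. -969.  677.] [ 0.22  0.83 -0.51] 367.6388866334397
{'time': 0.1, 'joint_positions': [0.969, 0.343, 1.525, -0.0, 1.275, -0.146], 'dq': [-0.001, 0.0, -0.003, -0.001, 0.0, -0.0], 'tau': [0.001, -43.2, -24.469, 0.072, 0.053, -0.0], 'tool_pos': [231.031, 471.32, 404.115], 'tcp_rot': [-3.14, -0.0, 2.686], 'contact_force': [1.214, 0.303, -0.097], 'moment': [0.027, 0.004, 0.04], 'finger_force': 0.0, 'grip_width': 91.683}
```

View pics/top.png

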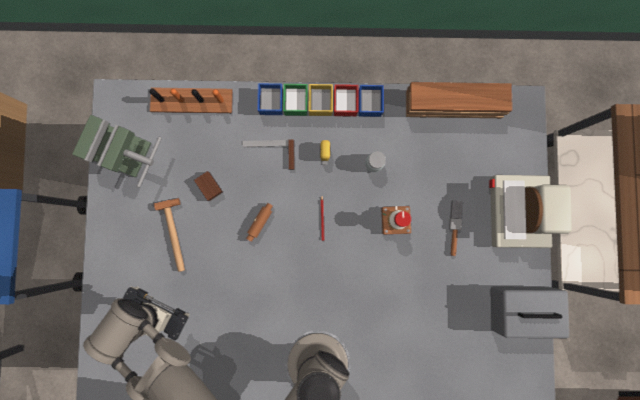

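View pics/side.png

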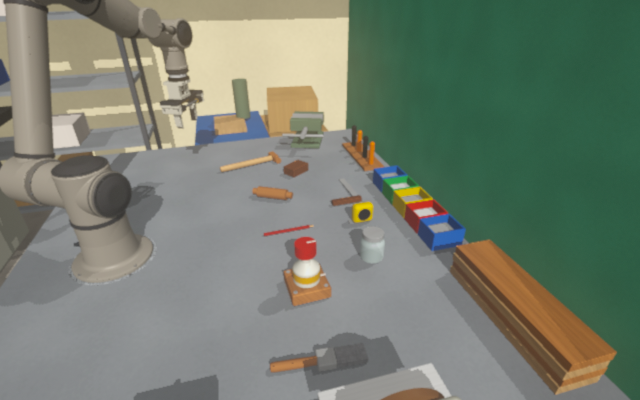

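The top view shows the rail at about (260,222) and the cap at about (400,219). In the side view the rail is at (272,193) and the cap at (306,247). I'll enlarge those areas.

```bash
python3 - <<'E'
from h import *
t=cv2.imread('pics/top.png');s=cv2.imread('pics/side.png')
z=lambda i,u,v,w:cv2.resize(i[v-w*3//4:v+w*3//4,u-w:u+w],(400,300),interpolation=cv2.INTER_CUBIC)
cv2.imwrite('pics/m1.png',np.vstack([np.hstack([z(t,260,222,28),z(t,400,219,28)]),np.hstack([z(s,272,193,28),z(s,306,268,48)])]))
from h import vision
for n in('top','side'):
    i=cv2.cvtColor(t if n=='top' else s,cv2.COLOR_BGR2HSV)
    c=vision.capture(n)
    u0,v0=(260,222) if n=='top' else (272,193)
    m=np.zeros(i.shape[:2],np.uint8);m[v0-28:v0+28,u0-28:u0+28]=1
    mm=((i[...,1]>90)&(m>0)).astype(np.uint8)
    k,l,st,ce=cv2.connectedComponentsWithStats(mm)
    j=1+np.argmax(st[1:,4]);pts=np.argwhere(l==j)[:,::-1].astype(np.float32)
    r=cv2.minAreaRect(pts);print(n,st[j],r)
    P=[onz(c,*p,20)[:2] for p in pts];print('centroid',np.mean(P,0))
    q=np.array(P,np.float32);print('rect world',cv2.minAreaRect(q))
    # cap top
    mr=((i[...,1]>170)&((i[...,0]<6)|(i[...,0]>174)))
    u0,v0=(400,219) if n=='top' else (306,247)
    w=np.zeros_like(mr);w[v0-16:v0+16,u0-16:u0+16]=1
    pts=np.argwhere(mr&w)[:,::-1];x,y,ww,hh=cv2.boundingRect(pts.astype(np.int32));print('cap',x,y,ww,hh,pts.mean(0),onz(c,x+ww/2-.5,y+hh/2-.5,147 if n=='top' else 131))
E
```

```text
top [247 204  25  37 383] ((259.058837890625, 221.73529052734375), (10.461411476135254, 41.674156188964844), 30.963754653930664)
centroid [502.17468381 216.35541401]
rect world ((501.9086608886719, 216.93740844726562), (37.93748474121094, 149.4285125732422), 60.081321716308594)
cap 395 212 15 14 [402.36075949 219.32278481] [ 513.8348825  -273.52038492  147.        ]
side [253 187  39  13 354] ((272.04437255859375, 192.62286376953125), (38.67445373535156, 9.9899263381958), 6.709836959838867)
centroid [499.70315752 213.72129161]
rect world ((499.8409423828125, 214.50634765625), (70.95558166503906, 157.55056762695312), 60.31654357910156)
cap 295 238 20 21 [304.72136223 248.3250774 ] [ 511.18435291 -279.20584408  131.        ]
```

View pics/m1.png

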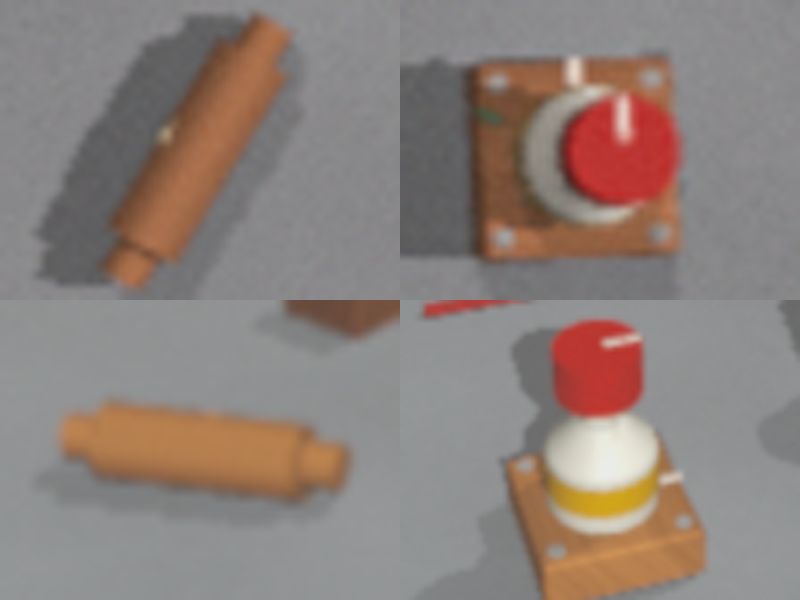

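The rail is centred near (502,216) with its axis at -30°. The hole is on its +60° side, so it must roll towards -120°. The cap is near (514,-276), with its stripe along +x. I'll hover over the rail and close the fingers.

```bash
cat >> h.py <<'E'
from scipy.spatial.transform import Rotation as Ro
def to(p,yaw):
    o=bot.get_obs();R=Ro.from_euler('xyz',o['tcp_rot']).as_matrix()
    d=R.T@(np.array(p)-o['tool_pos']);y=np.arctan2(R[1,0],R[0,0])
    print('shift',np.round(d,1),'turn',round(float((y-yaw+np.pi)%(2*np.pi)-np.pi),3),'dist',round(float(np.linalg.norm(d)),1))
E
python3 - <<'E'
from h import *
n=np.array([.5,.866]);p=np.array([502,216.5])+n*7
to([*p,320],np.radians(150))
E
```

```text
shift [-356.  -102.5   84.4] turn 0.068 dist 379.9
```

The rows are not in the units I measure in: shifts go in shares of 800 mm and turns go in shares of pi/2 rad. I convert before sending: -300 mm / 800 = -0.375, -240 mm / 800 = -0.3, 0.068 rad / 1.5708 = 0.0433.

Emit:
jog_arm --increments '{"segments":[[0,-0.075,-0.0213,0,0.0127],[0,-0.15,-0.0425,0.0125,0.0255],[0,-0.225,-0.0638,0.0313,0.0433],[0,-0.3,-0.085,0.0563,0.0433],[0,-0.375,-0.1063,0.0813,0.0433]]}'

```text
time: 0.82
tool_pos: [458.4, 266.8, 341.8]
tcp_rot: [3.141, 0.0, 2.618]
contact_force: [1.0, 0.3, 0.3]
grip_width: 46.1
finger_force: 0.0
```

Emit:
jog_arm --increments '{"segments":[[0,-0.07,-0.0219,0.0243,0],[0,-0.07,-0.0219,0.0243,0]]}'

```text
time: 1.08
tool_pos: [498.9, 222.1, 320.9]
tcp_rot: [-3.139, -0.001, 2.612]
contact_force: [-0.4, 0.6, -0.2]
grip_width: 26.2
finger_force: 0.0
```

```bash
python3 - <<'E'
from h import *
cap('wrist','pics/w1.png')
n=np.array([.5,.866]);p=np.array([502,216.5])+n*7
to([*p,320],np.radians(150))
E
```

```text
shift [-7.3  3.   1.8] turn -0.004 dist 8.1
```

View pics/w1.png

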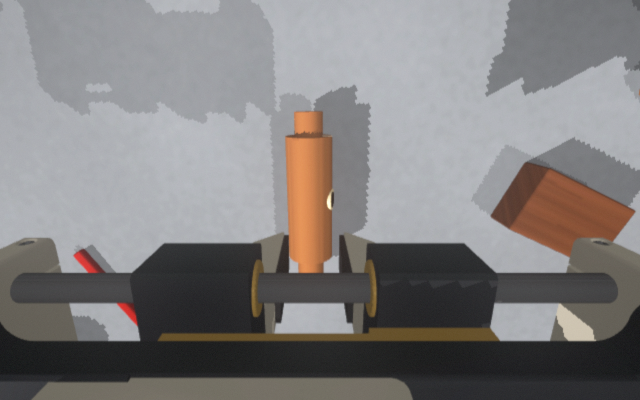

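The wrist view shows the rail vertical in the picture, columns 288–332, with the hole at (330,200). I'll settle the arm and refine the rail position.

Converted, -7.3 mm / 800 = -0.0091, 3 mm / 800 = 0.0038.

Emit:
jog_arm --increments '{"segments":[[0,-0.0091,0.0038,0,0],[0,-0.0091,0.0038,0,0],[0,-0.0091,0.0038,0,0]]}' --lines "1,2"

```text
time: 1.5
tool_pos: [504.2, 225.0, 323.3]
```

```bash
cat >> h.py <<'E'
n=np.array([.5,.866]);a=np.array([.866,-.5])
def rail(guess):
    """rail axis lateral position (along n), length position (along a), angle; from wrist view"""
    c=cap('wrist');h=cv2.cvtColor(c['color'],cv2.COLOR_RGB2HSV)
    m=((h[...,1]>110)&(h[...,2]>90)&(h[...,0]<20)).astype(np.uint8)
    m[240:]=0
    u,v=proj(c,[*guess,20]).astype(int); k,l,st,ce=cv2.connectedComponentsWithStats(m)
    b=[j for j in range(1,k) if st[j,4]>300 and abs(ce[j][0]-u)<60]
    pts=np.argwhere(np.isin(l,b)); ax=[]
    for r in range(pts[:,0].min()+3,237,4):
        q=pts[pts[:,0]==r][:,1]; 
        if len(q)<8: continue
        X=(onz(c,q.min()-.5,r,20)+onz(c,q.max()+.5,r,20))[:2]/2; w=np.linalg.norm((onz(c,q.min()-.5,r,20)-onz(c,q.max()+.5,r,20)))
        ax.append([X@a,X@n,w,q.min(),q.max(),r])
    ax=np.array(ax); body=ax[ax[:,2]>32]
    f=np.polyfit(body[:,0],body[:,1],1)
    end=onz(c,ce[b[0]][0],pts[:,0].min(),20)[:2]@a
    print('width',np.median(body[:,2]),'tilt deg',np.degrees(np.arctan(f[0])),'end along a',end,'centre',end+(-75 if end>guess@a else 75))
    ca=end-75 if end>guess@a else end+75
    lat=np.polyval(f,ca);print('lat',lat,'centre xy',lat*n+ca*a)
    return c,ax,lat,ca
E
python3 - <<'E'
from h import *
c,ax,lat,ca=rail(np.array([502,216.5]))
print(bot.get_obs()['tool_pos'],bot.get_obs()['grip_width'])
h=cv2.cvtColor(c['color'],cv2.COLOR_RGB2HSV)
v,u=np.mgrid[:400,:640]
X=lat*n+ca*a
for z in(0,): 
  p=proj(c,[*(X),20]);print(p)
P=proj(c,[*(X+n*19.5),24.5]);print('pred hole 77',P)
x,y=P.astype(int);w=(abs(u-x)<20)&(abs(v-y)<20)&(h[...,1]>25)&(h[...,1]<110)&(h[...,2]>150)
print('pale rim pix',u[w].mean() if w.any() else None,v[w].mean() if w.any() else None,w.sum())
E
```

```text
width 39.41841373435353 tilt deg -0.3498911418932899 end along a 250.6058613788216 centre 325.6058613788216
lat 435.9942866364702 centre xy [499.97181927 214.76812154]
[504.25266671 224.86166321 323.22862709] 0.23735411921681954
[301.71997963 193.48350689]
pred hole 77 [323.5299098  194.83418742]
pale rim pix 321.8970588235294 195.85294117647058 68
```

Converted, 97 mm / 800 = 0.1213, -1.5 mm / 800 = -0.0019.

Emit:
jog_arm --increments '{"segments":[[0,-0.0019,-0.0044,0.0625,0],[0,-0.0019,-0.0044,0.1063,0],[0,-0.0019,-0.0044,0.1213,0],[0,-0.0019,-0.0044,0.1213,0]]}'

```text
time: 2.05
tool_pos: [504.3, 220.6, 225.9]
tcp_rot: [-3.141, -0.0, 2.618]
contact_force: [0.7, 0.2, -0.0]
grip_width: 0.3
finger_force: 0.0
```

Emit:
jog_arm --increments '{"segments":[[0,0,0,0.0038,0],[0,0,0,0.0063,0],[0,0,0,0.0063,0]]}'

```text
time: 2.42
tool_pos: [504.4, 220.4, 221.4]
tcp_rot: [3.141, 0.001, 2.618]
contact_force: [0.4, 0.6, -0.2]
grip_width: 0.8
finger_force: 0.0
```

Converted, 3 mm / 800 = 0.0038, 1.5 mm / 800 = 0.0019.

Emit:
jog_arm --increments '{"segments":[[0,0,0,0.0019,0],[0,0,0,0.0038,0],[0,0,0,0.0038,0]]}'

```text
time: 2.8
tool_pos: [504.4, 220.4, 218.0]
tcp_rot: [3.141, 0.0, 2.618]
contact_force: [-0.6, 0.9, 1.9]
grip_width: 0.9
finger_force: 0.9
```

Emit:
jog_arm --increments '{"segments":[[0,0,0,0.0013,0],[0,0,0,0.0013,0]]}'

```text
time: 3.05
tool_pos: [504.5, 220.7, 217.8]
tcp_rot: [3.14, 0.001, 2.618]
contact_force: [-1.3, 2.7, 6.7]
grip_width: 0.6
finger_force: 3.8
```

Converted, -27 mm / 800 = -0.0338, -24 mm / 800 = -0.03.

Emit:
jog_arm --increments '{"segments":[[0,0,-0.005,0.0004,0],[0,0,-0.0125,0.0004,0],[0,0,-0.0213,0.0004,0],[0,0,-0.03,0.0004,0],[0,0,-0.0338,0.0004,0]]}'

```text
time: 3.68
tool_pos: [490.9, 196.8, 217.5]
tcp_rot: [3.14, 0.001, 2.618]
contact_force: [-0.8, 0.3, 6.5]
grip_width: 0.5
finger_force: 3.3
```

Emit:
jog_arm --increments '{"segments":[[0,0,0,0,0],[0,0,0,0,0]]}'

```text
time: 3.92
tool_pos: [491.0, 196.9, 217.5]
tcp_rot: [3.141, 0.001, 2.618]
contact_force: [-1.3, -0.7, 8.2]
grip_width: 0.6
finger_force: 4.3
```

Emit:
jog_arm --increments '{"segments":[[0,0,0,-0.0125,0],[0,0,0,-0.075,0],[0,0,0,-0.125,0],[0,0,0,-0.125,0]]}' --lines "1,2"

```text
time: 4.42
tool_pos: [491.4, 197.2, 319.9]
```

```bash
python3 - <<'E'
from h import *
c,ax,lat,ca=rail(np.array([496,209]))
cv2.imwrite('pics/w2.png',c['color'][100:300,180:460,::-1].repeat(2,0).repeat(2,1))
X=lat*n+ca*a
for th in (20,30,38.5,45,55): print(th,proj(c,[*(X+n*20*np.sin(np.radians(th))),20+20*np.cos(np.radians(th))]))
E
```

```text
width 39.371848238178764 tilt deg 0.4889489050355661 end along a 250.86984972631143 centre 325.86984972631143
lat 422.94890776795046 centre xy [493.67774375 203.33882926]
20 [328.5464654  195.91831404]
30 [332.23745878 195.42794817]
38.5 [335.03093936 194.88125955]
45 [336.90960438 194.39307101]
55 [339.30439793 193.54373528]
```

View pics/w2.png

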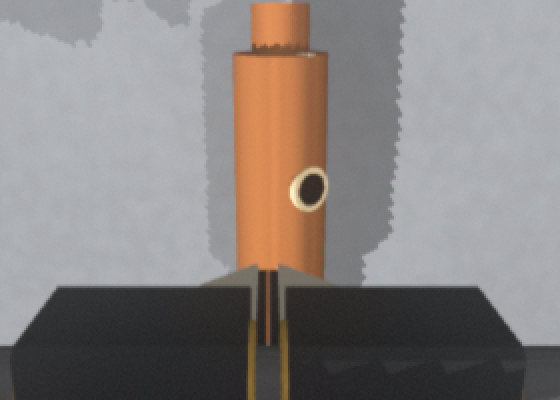

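The hole, at about (336,194), is now about 40° from up. Second stroke.

Converted, 99 mm / 800 = 0.1238, 90 mm / 800 = 0.1125.

Emit:
jog_arm --increments '{"segments":[[0,0,0.0171,0.0625,0],[0,0,0.0171,0.1125,0],[0,0,0.0171,0.1238,0],[0,0,0.0171,0.1238,0]]}' --lines "1,3"

```text
time: 4.97
tool_pos: [496.7, 209.6, 217.8]
tcp_rot: [-3.141, -0.003, 2.618]
```

Emit:
jog_arm --increments '{"segments":[[0,0,0,0.0025,0],[0,0,0,0.0044,0],[0,0,0,0.0044,0]]}'

```text
time: 5.35
tool_pos: [497.0, 210.6, 217.2]
tcp_rot: [3.137, -0.001, 2.617]
contact_force: [-10.8, 9.9, 31.2]
grip_width: 0.4
finger_force: 15.9
```

```bash
cat >> h.py <<'E'
def hole(c,lat,ca):
    X=lat*n+ca*a
    h=cv2.cvtColor(c['color'],cv2.COLOR_RGB2HSV); u,v=np.mgrid[:640,:400]; 
    p=proj(c,[*X,38]);m=np.zeros(h.shape[:2],bool)
    m[int(p[1])-18:int(p[1])+18,int(p[0])-28:int(p[0])+28]=1
    m&=(h[...,2]<75); k,l,st,ce=cv2.connectedComponentsWithStats(m.astype(np.uint8))
    j=1+np.argmax(st[1:,4]);print('dark',st[j],ce[j])
    o,d=ray(c,*ce[j]); A=np.array([n@d[:2],d[2]]);B=np.array([n@o[:2]-lat,o[2]-20])
    s=np.roots([A@A,2*A@B,B@B-400]).real.min();q=B+s*A
    print('hole angle towards +n deg',np.degrees(np.arctan2(q[0],q[1])),'along off',a@(o+s*d)[:2]-ca)
E
```

```text
(no output)
```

Converted, -3 mm / 800 = -0.0038, -2 mm / 800 = -0.0025.

Emit:
jog_arm --increments '{"segments":[[0,0,0,-0.0025,0],[0,0,0,-0.0038,0],[0,0,0,-0.0038,0]]}'

```text
time: 5.72
tool_pos: [496.6, 209.5, 217.8]
tcp_rot: [-3.141, -0.003, 2.618]
contact_force: [-6.8, 5.1, 14.5]
grip_width: 0.4
finger_force: 7.0
```

Converted, -27.5 mm / 800 = -0.0344, -20 mm / 800 = -0.025.

Emit:
jog_arm --increments '{"segments":[[0,0,0,-0.0013,0],[0,0,-0.0063,-0.0013,0],[0,0,-0.015,-0.0013,0],[0,0,-0.025,-0.0013,0],[0,0,-0.0344,-0.0013,0]]}'

```text
time: 6.35
tool_pos: [483.2, 184.5, 217.6]
tcp_rot: [-3.14, -0.001, 2.618]
contact_force: [0.5, 0.3, -0.4]
grip_width: 0.6
finger_force: 0.0
```

Emit:
jog_arm --increments '{"segments":[[0,0,0,0,0],[0,0,0,0,0]]}'

```text
time: 6.6
tool_pos: [484.0, 184.9, 217.8]
tcp_rot: [-3.142, -0.0, 2.618]
contact_force: [0.7, 0.3, -0.4]
grip_width: 0.3
finger_force: 0.0
```

Emit:
jog_arm --increments '{"segments":[[0,0,0,-0.0125,0],[0,0,0,-0.075,0],[0,0,0,-0.125,0],[0,0,0,-0.125,0]]}' --lines "1,2"

```text
time: 7.1
tool_pos: [484.7, 185.3, 321.8]
```

```bash
python3 - <<'E'
from h import *
c,ax,lat,ca=rail(np.array([487,192]))
cv2.imwrite('pics/w3.png',c['color'][100:300,180:460,::-1].repeat(2,0).repeat(2,1))
hole(c,lat,ca)
E
```

```text
width 39.394836495902645 tilt deg 0.3299607431789142 end along a 251.15019687089392 centre 326.1501968708939
lat 409.72350295629525 centre xy [487.30782197 191.74545512]
dark [314 189  15  13 149] [321.06711409 195.04697987]
hole angle towards +n deg 1.0299646478650557 along off -0.6160682238685808
```

View pics/w3.png

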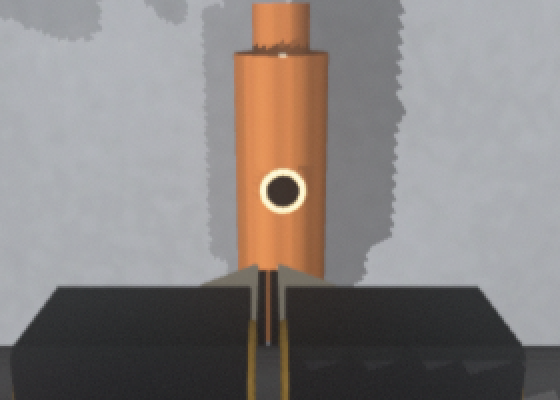

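The hole is within about 1° of straight up and the rail is still. Now the cap: I'll raise, move over and beyond it so the wrist camera can see it.

Converted, -80 mm / 800 = -0.1, -50 mm / 800 = -0.0625, 0.36 rad / 1.5708 = 0.2292.

Emit:
jog_arm --increments '{"segments":[[0,0,0,-0.0625,0],[0,0,0,-0.1,0],[80,0,0,-0.1,0.1146],[80,0,0,-0.1,0.2292]]}' --lines "1,3"

```text
time: 7.65
tool_pos: [483.7, 185.0, 397.2]
tcp_rot: [-3.14, -0.001, 2.252]
```

```bash
python3 - <<'E'
from h import *
to([514,-350,400],np.pi/2)
E
```

```text
shift [-434.7 -313.4   -2.7] turn 0.681 dist 535.9
```

Converted, -225 mm / 800 = -0.2813, -180 mm / 800 = -0.225, 0.681 rad / 1.5708 = 0.4335.

Emit:
jog_arm --increments '{"segments":[[80,-0.0563,-0.0413,0,0.1146],[80,-0.1125,-0.0825,0,0.2292],[80,-0.1688,-0.1238,0,0.3438],[80,-0.225,-0.165,0,0.4335],[80,-0.2813,-0.2063,0,0.4335]]}' --lines "1,3"

```text
time: 8.28
tool_pos: [498.8, -95.3, 396.8]
tcp_rot: [-3.139, -0.001, 1.575]
```

```bash
python3 - <<'E'
from h import *
to([514,-350,400],np.pi/2)
E
```

```text
shift [-254.7   14.1   -3.5] turn 0.005 dist 255.1
```

Converted, -254 mm / 800 = -0.3175, -220 mm / 800 = -0.275.

Emit:
jog_arm --increments '{"segments":[[80,-0.0688,0.0038,0,0],[80,-0.1375,0.0075,0,0],[80,-0.2063,0.0113,0,0],[80,-0.275,0.015,0,0],[80,-0.3175,0.0175,0,0]]}' --lines "1,3"

```text
time: 8.9
tool_pos: [514.1, -350.1, 396.0]
tcp_rot: [-3.139, -0.002, 1.575]
```

Emit:
jog_arm --increments '{"segments":[[80,0,0,0,0],[80,0,0,0,0]]}' --lines "1,3"

```text
time: 9.15
tool_pos: [514.5, -347.0, 396.8]
tcp_rot: [-3.14, -0.002, 1.577]
```

```bash
python3 - <<'E'
from h import *
c=cap('wrist','pics/w4.png');print(ray(c,320,200)[0],ray(c,320,200)[1],proj(c,[514,-276,147]),proj(c,[514,-276,35]))
h=cv2.cvtColor(c['color'],cv2.COLOR_RGB2HSV);m=((h[...,1]>150)&((h[...,0]<6)|(h[...,0]>174))&(h[...,2]>60)).astype(np.uint8)
k,l,st,ce=cv2.connectedComponentsWithStats(m)
for j in range(1,k):
    if st[j,4]>50: print(st[j],ce[j])
E
```

```text
[ 512.88067498 -271.99290952  377.36976201] [ 0.01878117 -0.2800277  -0.96002571] [316.05182337 110.97225506] [315.52855908 108.97556204]
[ 275   74   76   78 4429] [311.4280876  112.48882366]
```

View pics/w4.png

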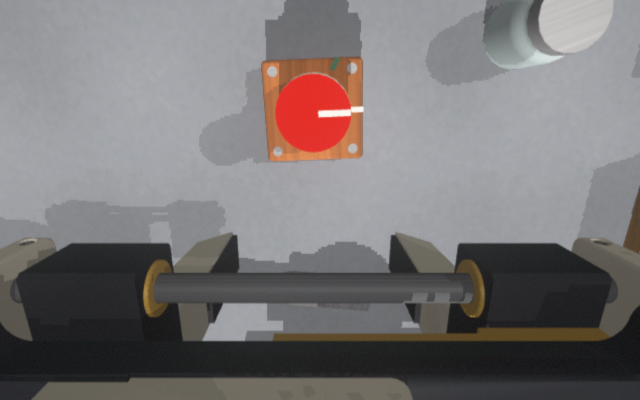

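The cap's top disc is centred at about (313,113) directly below the camera, the stripe points right (+x), and the block is squarely under it.

```bash
python3 - <<'E'
from h import *
c=cap('wrist');h=cv2.cvtColor(c['color'],cv2.COLOR_RGB2HSV);m=((h[...,1]>150)&((h[...,0]<6)|(h[...,0]>174))&(h[...,2]>60)).astype(np.uint8)
k,l,st,ce=cv2.connectedComponentsWithStats(m);j=1+np.argmax(st[1:,4]);q=np.argwhere(l==j)[:,::-1].astype(np.int32)
(u,v),r=cv2.minEnclosingCircle(q);x,y,w,hh=st[j,:4]
X=onz(c,u,v,147);print(u,v,r,X,onz(c,x+w/2-.5,y+hh/2-.5,147),'radius mm',np.linalg.norm(onz(c,u+r,v,147)-X))
p=np.argwhere((h[...,1]<60)&(h[...,2]>180))[:,::-1];p=p[(abs(p[:,0]-345)<32)&(abs(p[:,1]-111)<10)].astype(np.float32)
q0=np.array([onz(c,*i,147)[:2] for i in p if np.hypot(i[0]-u,i[1]-v)<r-2],np.float32)
f=cv2.fitLine(q0,2,0,.01,.01).ravel();print('stripe dir deg',np.degrees(np.arctan2(f[1],f[0])))
to([X[0],X[1],330],np.pi/2)
E
```

```text
312.36187744140625 112.87016296386719 38.88744354248047 [ 511.70038952 -276.98615396  147.        ] [ 511.79352292 -276.74059488  147.        ] radius mm 26.592379304960595
stripe dir deg 2.2044494
shift [69.4 -2.5 67.7] turn 0.007 dist 97.0
```

Converted, 69.5 mm / 800 = 0.0869, 66 mm / 800 = 0.0825.

Emit:
jog_arm --increments '{"segments":[[80,0.05,-0.0029,0,0],[80,0.0869,-0.0029,0.025,0],[80,0.0869,-0.0029,0.075,0],[80,0.0869,-0.0029,0.0825,0],[80,0.0869,-0.0029,0.0825,0]]}' --lines "1,3"

```text
time: 9.88
tool_pos: [512.1, -277.9, 332.7]
tcp_rot: [3.141, 0.0, 1.577]
```

Emit:
jog_arm --increments '{"segments":[[80,0,0,0.025,0],[80,0,0,0.045,0],[80,0,0,0.05,0],[80,0,0,0.05,0]]}'

```text
time: 10.38
tool_pos: [511.9, -278.2, 292.3]
tcp_rot: [3.141, 0.0, 1.577]
contact_force: [0.2, 0.2, 0.8]
grip_width: 80.3
finger_force: 0.0
```

```bash
python3 - <<'E'
from h import *
to([511.9,-276.9,290],np.pi/2)
E
```

```text
shift [ 1.3 -0.   2.3] turn 0.006 dist 2.7
```

Converted, 2.3 mm / 800 = 0.0029, 1.2 mm / 800 = 0.0015.

Emit:
jog_arm --increments '{"segments":[[80,0.0015,0,0.0029,0],[80,0.0015,0,0.0029,0],[40,0.0015,0,0.0029,0],[40,0.0015,0,0.0029,0],[40,0.0015,0,0.0029,0]]}'

```text
time: 11.0
tool_pos: [511.8, -276.9, 289.8]
tcp_rot: [3.141, -0.0, 1.577]
contact_force: [-0.4, -0.5, 0.6]
grip_width: 54.4
finger_force: 0.0
```

Emit:
jog_arm --increments '{"segments":[[40,0,0,0,0],[40,0,0,0,0],[40,0,0,0,0]]}'

```text
time: 11.38
tool_pos: [511.8, -276.9, 289.8]
tcp_rot: [3.141, 0.0, 1.577]
contact_force: [0.0, 0.1, -0.6]
grip_width: 51.4
finger_force: 30.0
```

Converted, 8 mm / 800 = 0.01, 6 mm / 800 = 0.0075.

Emit:
jog_arm --increments '{"segments":[[40,0,0,0.0038,0],[40,0,0,0.0075,0],[40,0,0,0.01,0],[40,0,0,0.01,0]]}'

```text
time: 11.88
tool_pos: [511.8, -276.8, 282.7]
tcp_rot: [3.141, 0.001, 1.577]
contact_force: [-1.9, 3.0, 9.3]
grip_width: 51.0
finger_force: 30.0
```

Converted, -0.8 rad / 1.5708 = -0.5093.

Emit:
jog_arm --increments '{"segments":[[40,0,0,0,-0.0955],[40,0,0,0,-0.2037],[40,0,0,0,-0.3119],[40,0,0,0,-0.4202],[40,0,0,0,-0.5093]]}'

```text
time: 12.5
tool_pos: [512.3, -277.3, 283.2]
tcp_rot: [3.141, 0.004, 2.382]
contact_force: [-0.3, 0.5, 9.0]
grip_width: 51.4
finger_force: 30.0
```

Converted, -0.3 rad / 1.5708 = -0.191.

Emit:
jog_arm --increments '{"segments":[[40,0,0,0,-0.0955],[40,0,0,0,-0.191],[40,0,0,0,-0.191]]}'

```text
time: 12.88
tool_pos: [512.3, -277.3, 283.3]
tcp_rot: [-3.141, 0.004, 2.678]
contact_force: [-0.7, 0.0, 8.9]
grip_width: 51.3
finger_force: 30.0
```

```bash
python3 - <<'E'
from h import *
print(bot.get_obs()['moment'],bot.get_obs()['joint_positions'])
t=cap('top')['color'][:,:,::-1];s=cap('side')['color'][:,:,::-1]
z=lambda i,u,v,w:cv2.resize(i[v-w*3//4:v+w*3//4,u-w:u+w],(400,300),interpolation=cv2.INTER_CUBIC)
cv2.imwrite('pics/m2.png',np.hstack([z(t,400,219,40),z(s,306,255,56)]))
E
```

```text
[-0.0621377   0.00988997  0.03538326] [-6.27638170e-01  5.62133842e-01  1.52507962e+00 -1.82473075e-05
  1.05050426e+00 -1.73527641e+00]
```

View pics/m2.png

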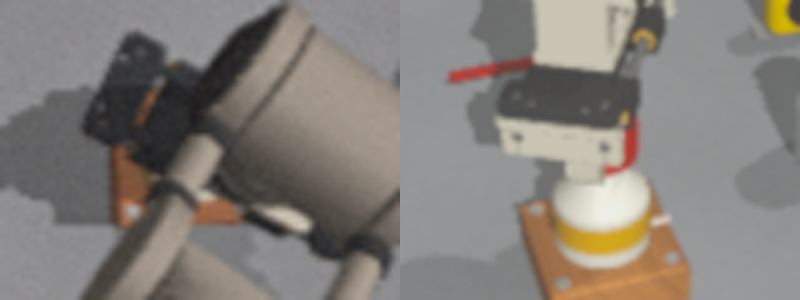

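The cap is in the fingers and the tool has turned 63° with low moment. I'll lift a little and check the force.

Converted, -11 mm / 800 = -0.0138, -8 mm / 800 = -0.01.

Emit:
jog_arm --increments '{"segments":[[40,0,0,-0.005,0],[40,0,0,-0.01,0],[40,0,0,-0.0138,0],[40,0,0,-0.0138,0]]}'

```text
time: 13.48
tool_pos: [511.7, -276.8, 292.5]
tcp_rot: [3.141, -0.001, 2.677]
contact_force: [-0.3, -0.3, -0.6]
grip_width: 51.0
finger_force: 30.0
```

Converted, -95 mm / 800 = -0.1188, -88 mm / 800 = -0.11.

Emit:
jog_arm --increments '{"segments":[[40,0,0,-0.0125,0],[40,0,0,-0.0313,0],[40,0,0,-0.075,0],[40,0,0,-0.11,0],[40,0,0,-0.1188,0]]}' --lines "1,1"

```text
time: 14.1
```

Emit:
jog_arm --increments '{"segments":[[40,0,0,0,0],[40,0,0,0,0],[40,0,0,0,0],[40,0,0,0,0]]}'

```text
time: 14.6
tool_pos: [511.8, -276.9, 387.1]
tcp_rot: [3.141, -0.001, 2.677]
contact_force: [-0.4, -0.1, -0.4]
grip_width: 51.4
finger_force: 30.0
```

```bash
python3 - <<'E'
from h import *
t=cap('top')['color'][:,:,::-1];s=cap('side')['color'][:,:,::-1]
z=lambda i,u,v,w:cv2.resize(i[v-w*3//4:v+w*3//4,u-w:u+w],(400,300),interpolation=cv2.INTER_CUBIC)
cv2.imwrite('pics/m3.png',np.hstack([z(t,270,225,28),z(s,306,235,64)]))
E
```

```text
(no output)
```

View pics/m3.png

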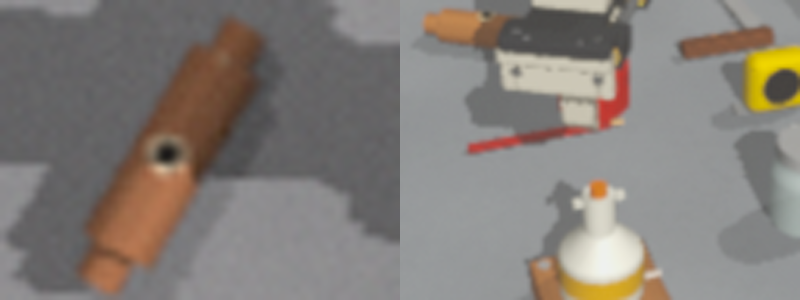

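The rail lies hole-up with the hole mid-width. The bottle is open with its orange nozzle showing, and the cap is held level above it with about 75 mm of clearance.

```bash
python3 -c "
from plant import bot
print(bot.close_job())"
```

```text
the job is handed in; nothing more can be done
None
```

I handed the job in at about 15 s: the rail lies still with its hole within about 1° of straight up, and the freed cap is held level above the open bottle, about 75 mm clear of the nozzle.

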